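# Press home the proud stopper of a specimen vial

### The arm

A 7-joint arm with a two-finger parallel gripper is mounted at the origin on the work surface. World frame = base frame: x ahead of the robot, y to its left, z up, the work surface at z = 0. Lengths are in m, angles in degrees, forces in N, time in s.
With the tool pointing down it reaches from about 0.425 to 0.875 m from the base axis. Payload 4.7 kg.
Tool frame: the origin (TCP) lies midway between the tips of the shut fingers; the grasp point (between the pads) lies env.grip_point_offset behind it (env.grip_point_offset is the distance from the TCP to the grasp point, in m); z points along the fingers, y is the line along which they close (so a half turn about z gives the same grasp; the last joint's range is limited). The gripper opens to 87 mm and grips with 3 to 60 N. Pads are 19 mm wide; open, the fingers measure 117 mm over their backs; the gripper's body (75 mm by 190 mm) begins 51 mm behind the grasp point.
Start: joints at [72.657, 18.392, -4.016, 83.108, 1.295, 78.541, -3.26], TCP at [0.202, -0.618, 0.223] pointing down, gripper open.
Joint ranges: [-163.93, 163.93], [-17.29, 119.83], [-79.2, 71.16], [3.27, 140.29], [-89.18, 269.18], [5.43, 117.66], [-154.24, 154.24]. Speed limits (degrees/s): [147.25, 147.25, 180, 180, 180, 180, 180].

### API

Orientations are given as [roll, pitch, yaw] about the fixed x, y, z axes, in that order (R = Rz(yaw) Ry(pitch) Rx(roll)).
In Python, from cell import env gives the robot as it stands.
- The arm moves only by the shell command python3 -m creep 'ROWS' [FORCE]. ROWS is a JSON object of lists of equal length, an entry for each row: "translation": the shift along the tool's x, y, z in units of 0.08 m (1.0 is 0.08 m), a list of three; "turn": the turn, a rotation vector about the tool's x, y, z in units of 180 degrees (1.0 is 180 degrees), a list of three; "grip": the opening, from 0 (shut) to 1 (fully open). In form: {"translation": [[x, y, z], ...], "turn": [[ax, ay, az], ...], "grip": [grip, ...]}. A call has 1 to 5 rows; each row shifts and turns the commanded pose from where the row before left it, along the tool's axes as they then stand; what a row does not reach is not made up. A row lasts 1/8 s, in which the tool goes at most 62.5 mm and 10.7 degrees, less where a joint would pass 70% of its speed; a pose out of reach is approached as far as the arm can. A call with a number of a shift or a turn outside -1 to 1 is refused whole. A call with a gripper value outside its range is refused whole. The fingers move at their own pace and stop on an object; FORCE is the grip in N (left out, the last holds). Time passes only in rows, so rows that do not move let the fingers close. It gives the time, the measured TCP pose, the force, the opening and the grip force at its end, in the units of the state.
- env.get_obs(): the state, without advancing time (a new reading comes with each control period).
- env.read_camera(name): name is "side" or "top"; returns a dict with "frame" (480x640x3 uint8, red, green, blue), "z_map" (480x640 float32, m along the optical axis (not along the pixel's ray), 0 where there is no reading), "K" (3x3 intrinsics, pixels), "rvec" (rotation vector, rad) and "tvec" (3), from world to camera coordinates, as OpenCV has them. Camera axes: x right, y down, z forward; pixel columns grow to the right and rows downward; lengths in m; the calibration is good to about 2 mm. A picture is of the moment at which its call begins.
- env.sign_off(): hands the job in; it is judged then, once.
The state is a dict: "time_s": time; "qpos": joint angles; "joint_velocities": joint speeds; "effort": joint torques, N m; "tool_pos": TCP position; "tool_rot": TCP orientation; "force": force on the tool from outside, world axes, zero at the start; "wrist_torque": the same for the moment, N m; "grip_width": finger opening in m; "grasp_force": force on a finger pad.
Only numpy, scipy, OpenCV 4.12 (cv2) and the standard library are available. Lean on these libraries where they do the work, as an engineer would, in place of code of your own. Each camera call takes 0.05 s, during which the arm holds its last target. There are 200 camera calls.

### The job

One of the six specimen vials in the rack has its white plug stopper standing proud. With the fingertips on top of it, gently press that stopper down until it is fully home like the others, then withdraw clear of everything. Do not grip or lift anything, do not touch the other vials, and leave the rack and the things around it where they are.

Things in the scene. Friction and masses are not known exactly. Their poses are not given: they have to be found in the camera images.
- stopper_top (a point): centre of the top face of the stopper that stands proud: white plastic, a flat round flange 30 mm across and 5 mm thick over a 21 mm plug that goes into the glass. 13 to 16 mm of white plug shows under its flange; the other five stoppers are seated, flange on glass. z points up, out of the vial; once home this point is 83 mm above the table
- stopper (a joint): height of the proud stopper above its seat, in m: 0 = fully home, 0.013 to 0.016 at the start, 0.019 = the most it can be drawn up. It slides straight down the vial's axis against steady friction of about 5 N (a little more when moved faster), meets a hard stop at 0 (come to it slowly) and stays where it is left
- vial_a: the thin amber glass vial with the proud stopper: 28 mm across, 70 mm tall without the flange. It stands loose and upright in any one of six of the rack's holes. Origin at the centre of its underside (8 mm above the table), z up the vial; the stopper lies on this axis
- rack: loose grey plastic vial rack, 112 x 206 mm, 46 mm tall, about 0.6 kg: foot plate 8 mm thick (the vials stand on it) and a drilled upper plate, 2 rows (50 mm apart along its x) of 4 holes (48 mm apart along its y), hole 30 mm across; six holes hold vials, two are empty. Origin at the centre of its underside, z up, long side along y
- tally: bench tally counter, a grey metal box on a 100 x 110 mm base, about 65 mm tall, 0.8 kg, loose, standing to one side of the rack; a bystander. Origin at the centre of its underside
- jar: amber glass jar with a white lid, 60 mm across, 85 mm tall, loose, standing to the other side of the rack; a bystander. Origin at the centre of its underside
- marker: marker pen lying on the bench beyond the rack, 132 mm long, about 14 mm thick, loose; a bystander. Origin at the middle of its underside, x along the pen
- vial_b: another vial, same glass 28 mm across, its 30 mm stopper fully home, 75 mm tall in all, its top 83 mm above the table; loose in its hole, the nearest hole 48 mm away centre to centre; not to be touched. Origin at the centre of its underside, z up
- vial_c: another vial, same glass 28 mm across, its 30 mm stopper fully home, 75 mm tall in all, its top 83 mm above the table; loose in its hole, the nearest hole 48 mm away centre to centre; not to be touched. Origin at the centre of its underside, z up
- vial_d: another vial, same glass 28 mm across, its 30 mm stopper fully home, 75 mm tall in all, its top 83 mm above the table; loose in its hole, the nearest hole 48 mm away centre to centre; not to be touched. Origin at the centre of its underside, z up
- vial_e: another vial, same glass 28 mm across, its 30 mm stopper fully home, 75 mm tall in all, its top 83 mm above the table; loose in its hole, the nearest hole 48 mm away centre to centre; not to be touched. Origin at the centre of its underside, z up
- vial_f: another vial, same glass 28 mm across, its 30 mm stopper fully home, 75 mm tall in all, its top 83 mm above the table; loose in its hole, the nearest hole 48 mm away centre to centre; not to be touched. Origin at the centre of its underside, z up

How it is judged:
By the outcome, as a careful person would: the job done as asked, in the order asked, and still so for the second after the job is handed in, with the robot touching nothing.
It also fails if it takes over 32 s, if anything falls off the work surface, if the arm or the gripper's body presses on something with over 40 N, if the wrist force passes 120 N, or if a joint passes its speed limit or range.

## Working session

There is one attempt and no reset: what is moved stays moved. The work goes in short steps, Python scripts to look and compute and a shell command to move; the robot and the scene stay as the last step left them, time stands still between calls to the robot, and variables do not carry over. Pictures are saved under pics/ and viewed, at most 10 in all, crops included, and the job is handed in when it is done.

```bash
mkdir -p pics; ls
python3 - <<'E'
from cell import env
import cv2,numpy as np
o=env.get_obs();print({k:np.round(v,4) for k,v in o.items()},env.grip_point_offset)
for n in("top","side"):
    c=env.read_camera(n);cv2.imwrite(f"pics/{n}0.png",c["frame"][...,::-1]);np.savez(f"{n}0.npz",**c)
    R=cv2.Rodrigues(c["rvec"])[0];print(n,-R.T@np.ravel(c["tvec"]),R[2])
E
```

```text
pics
{'time_s': np.float64(0.0), 'qpos': array([72.6585, 18.4389, -4.0163, 83.1742,  1.2947, 78.5396, -3.2603]), 'joint_velocities': array([-0.0103, -0.0887,  0.008 ,  0.0497,  0.0036,  0.0167,  0.0177]), 'effort': array([-3.00000e-04, -4.91297e+01, -4.03800e-01, -3.12530e+01,
       -6.36000e-02,  4.38000e-02,  2.00000e-04]), 'tool_pos': array([ 0.2023, -0.6172,  0.2215]), 'tool_rot': array([-1.798924e+02,  5.100000e-03,  1.815160e+01]), 'force': array([-0.2477, -0.3945, -0.5515]), 'wrist_torque': array([-0.0318, -0.0017, -0.0173]), 'grasp_force': np.float64(0.0), 'grip_width': np.float64(0.0868)} 0.0187
top [0.42846519 0.00892637 1.33911217] [ 0.16027368  0.00727751 -0.98704579]
side [ 0.51451287 -0.64546672  0.67248325] [ 0.13301998  0.72995765 -0.67042339]
```

View pics/top0.png

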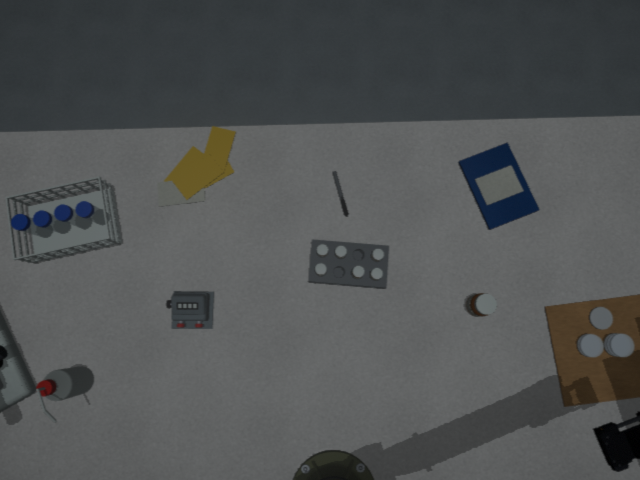

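View pics/side0.png

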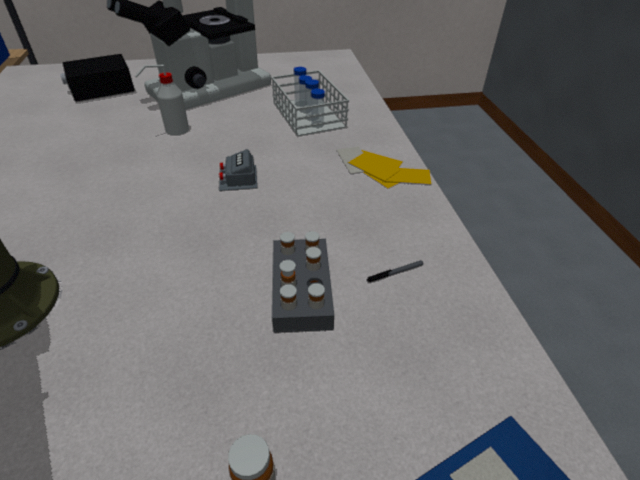

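The top view shows the rack at about (349,264) with six white stoppers. In the side view the rack is at about (302,283), and the stopper at (288,268) may be the proud one. I'll enlarge the rack and measure each cap.

```bash
cat > h.py <<'E'
import numpy as np,cv2
def ray(c,u,v):
    R=cv2.Rodrigues(c["rvec"])[0];C=-R.T@np.ravel(c["tvec"])
    p=cv2.undistortPoints(np.array([[[u,v]]],float),c["K"],None)[0,0]
    return C,R.T@np.array([p[0],p[1],1])
def onz(c,u,v,z):
    C,d=ray(c,u,v);return C+d*(z-C[2])/d[2]
def tri(r1,r2):
    A=np.stack([r1[1],-r2[1]],1);s=np.linalg.lstsq(A,r2[0]-r1[0],rcond=None)[0]
    p=r1[0]+s[0]*r1[1];q=r2[0]+s[1]*r2[1];return (p+q)/2,np.linalg.norm(p-q)
def blobs(c,box,thr):
    x0,y0,x1,y1=box;f=c["frame"][y0:y1,x0:x1].astype(int)
    m=(f.min(2)>thr).astype(np.uint8)
    n,l,s,ce=cv2.connectedComponentsWithStats(m)
    return [(ce[i][0]+x0,ce[i][1]+y0,*s[i]) for i in range(1,n) if 30<s[i][4]<400]
E
python3 - <<'E'
from h import *
T=np.load("top0.npz");S=np.load("side0.npz")
for c,b in((T,(309,238,390,290)),(S,(274,228,332,312))):
    for q in blobs(c,b,130):
        print(np.round(q[:2],1),q[4:],np.round(onz(c,*q[:2],.083),4),c["z_map"][int(q[1]),int(q[0])])
a=cv2.resize(S["frame"][225:335,262:342,::-1],None,fx=5,fy=5,interpolation=2)
b=cv2.resize(T["frame"][235:295,305:395,::-1],None,fx=4,fy=4,interpolation=2)
o=np.zeros((550,770,3),np.uint8);o[:,:400]=a;o[:240,405:765]=b
cv2.imwrite("pics/crop.png",o)
E
```

```text
[313.1 251.8] (np.int32(13), np.int32(9), np.int32(100)) [ 0.6167 -0.0353  0.083 ] 0.85474885
[287.2 265.3] (np.int32(15), np.int32(10), np.int32(119)) [ 0.5627 -0.0635  0.083 ] 0.8062143
[287.9 290. ] (np.int32(15), np.int32(11), np.int32(135)) [ 0.5567 -0.1248  0.083 ] 0.78132874
[316. 289.] (np.int32(15), np.int32(11), np.int32(135)) [ 0.6061 -0.1306  0.083 ] 0.7863181
```

View pics/crop.png

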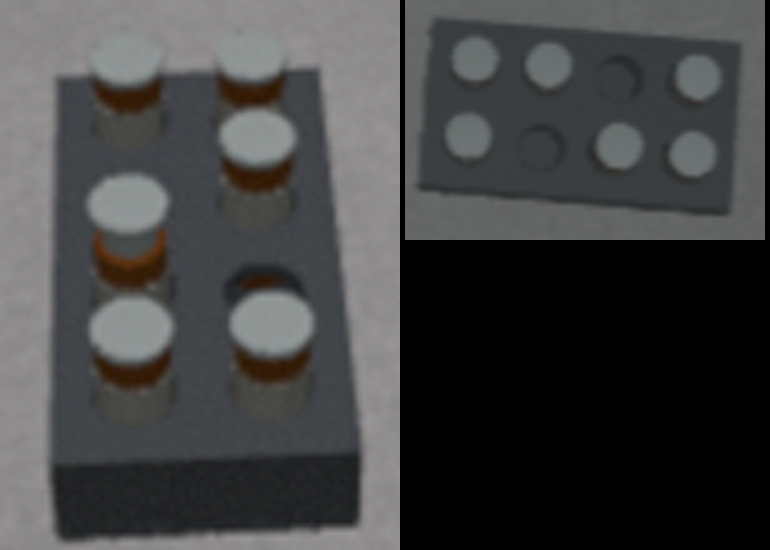

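The crop shows the proud stopper in the near row, with white plug visible under its flange. It is at about (287.5,265.5) in side and (358.5,271) in top. The holes beside it at +y and +x are empty. The occupied neighbours are at −y and on the diagonals.

Run:
```python
from h import *
T=np.load("top0.npz");S=np.load("side0.npz")
print(T["frame"][271,355:363].tolist(), S["frame"][258:284,287].tolist())
tb=blobs(T,(309,238,390,290),92)
for q in tb: print(np.round(q[:2],1),q[4:],np.round(onz(T,*q[:2],.083),4),np.round(onz(T,*q[:2],.0975),4))
# side flange ellipse: split from plug by fitting ellipse to bright top-face mask
for q in blobs(S,(274,228,332,312),125)+blobs(S,(274,228,332,312),140): print(np.round(q,1),np.round(onz(S,*q[:2],.083),4),np.round(onz(S,*q[:2],.0975),4))
p=min(tb,key=lambda q:np.hypot(q[0]-358.5,q[1]-271))
print("tri",tri(ray(T,*p[:2]),ray(S,287.4,265.4)))
```

```text
[[107, 114, 114], [107, 114, 114], [107, 114, 114], [108, 114, 114], [108, 114, 114], [107, 114, 114], [107, 114, 113], [106, 113, 113]] [[65, 67, 72], [87, 90, 94], [124, 130, 130], [142, 149, 147], [142, 147, 147], [142, 147, 146], [143, 148, 147], [141, 148, 148], [143, 149, 149], [144, 149, 149], [143, 150, 149], [143, 150, 149], [136, 142, 141], [109, 114, 112], [73, 77, 77], [72, 75, 74], [72, 76, 76], [73, 73, 72], [82, 65, 58], [91, 52, 19], [79, 45, 19], [56, 32, 9], [54, 30, 5], [57, 33, 16], [66, 49, 38], [82, 77, 69]]
[357.  240.3] (np.int32(81), np.int32(16), np.int32(348)) [ 0.6409 -0.0777  0.083 ] [ 0.6385 -0.0767  0.0975]
[322.  249.4] (np.int32(11), np.int32(10), np.int32(83)) [0.6193 0.013  0.083 ] [0.6171 0.0129 0.0975]
[340.5 250.8] (np.int32(10), np.int32(11), np.int32(85)) [ 0.6144 -0.0345  0.083 ] [ 0.6123 -0.034   0.0975]
[377.7 253.8] (np.int32(10), np.int32(11), np.int32(83)) [ 0.6043 -0.1295  0.083 ] [ 0.6023 -0.1279  0.0975]
[388.4 275.8] (np.int32(5), np.int32(36), np.int32(60)) [ 0.5473 -0.1546  0.083 ] [ 0.5459 -0.1527  0.0975]
[320.4 268.5] (np.int32(1
[... 828 characters left out ...]
.6235 0.0173 0.083 ] [0.6208 0.001  0.0975]
[286.8 235.5   6.    3.   14.   10.   83. ] [0.5721 0.0201 0.083 ] [0.5706 0.0038 0.0975]
[329.3 244.8  53.    7.    5.   20.   69. ] [ 0.6513 -0.0207  0.083 ] [ 0.6479 -0.0361  0.0975]
[313.1 251.7  33.   20.   13.    8.   81. ] [ 0.6166 -0.035   0.083 ] [ 0.6141 -0.05    0.0975]
[287.2 265.    7.   33.   14.    9.  101. ] [ 0.563  -0.0629  0.083 ] [ 0.5618 -0.0773  0.0975]
[287.8 290.2   7.   57.   15.   11.  119. ] [ 0.5565 -0.1251  0.083 ] [ 0.5554 -0.1379  0.0975]
[316.1 288.8  35.   56.   15.   11.  119. ] [ 0.6063 -0.1302  0.083 ] [ 0.6041 -0.1428  0.0975]
tri (array([ 0.56093802, -0.07670355,  0.09580076]), np.float64(0.002282832201390162))
```

```bash
Z='[0,0,0]'; python3 -m creep '{"translation":[[0.2,-0.16,0],[0.42,-0.33,0],[0.42,-0.33,0],[0.42,-0.33,0],[0.42,-0.33,0]],"turn":[[0,0,0],[0,0,0],[0,0,0],[0,0,0],[0,0,0]],"grip":[0,0,0,0,0]}' 10
python3 -m creep '{"translation":[[0.42,-0.33,0],[0.42,-0.33,0],[0.42,-0.33,0],[0.42,-0.33,0],[0.42,-0.33,0]],"turn":[[0,0,0],[0,0,0],[0,0,0],[0,0,0],[0,0,0]],"grip":[0,0,0,0,0]}'
python3 -m creep '{"translation":[[0.42,-0.33,0],[0.42,-0.33,0],[0.42,-0.33,0],[0.42,-0.33,0],[0.2,-0.16,0]],"turn":[[0,0,0],[0,0,0],[0,0,0],[0,0,0],[0,0,0]],"grip":[0,0,0,0,0]}'
```

```text
time_s: 0.72
tool_pos: [0.31, -0.4554, 0.2225]
tool_rot: [-180.0, -0.0, 18.2]
force: [0.6, -0.7, 0.2]
grip_width: 0.045
grasp_force: 0.0
time_s: 1.35
tool_pos: [0.4276, -0.2776, 0.2225]
tool_rot: [180.0, 0.0, 18.2]
force: [-0.3, -0.5, 0.7]
grip_width: 0.0014
grasp_force: 0.0
time_s: 1.98
tool_pos: [0.5336, -0.1165, 0.2225]
tool_rot: [-180.0, -0.0, 18.5]
force: [1.7, 0.3, 0.1]
grip_width: 0.0005
grasp_force: 0.0
```

```bash
python3 -m creep '{"translation":[[0.23,-0.18,0],[0.23,-0.18,0.2],[0,0,0.4],[0,0,0.4],[0,0,0]],"turn":[[0,0,0],[0,0,0],[0,0,0],[0,0,0],[0,0,0]],"grip":[0,0,0,0,0]}'
python3 -m creep '{"translation":[[0,0,0]],"turn":[[0,0,0]],"grip":[0]}'
python3 - <<'E'
from cell import env
from h import *
c=env.read_camera("side");t=env.read_camera("top");print(env.get_obs()["tool_pos"])
o=np.zeros((560,800,3),np.uint8)
o[:,:400]=cv2.resize(c["frame"][195:335,252:352,::-1],(400,560),interpolation=2)
o[:400,400:]=cv2.resize(t["frame"][215:315,300:400,::-1],(400,400),interpolation=2)
cv2.imwrite("pics/c2.png",o)
E
```

```text
time_s: 2.6
tool_pos: [0.5564, -0.0808, 0.1401]
tool_rot: [-179.8, 0.3, 18.2]
force: [-0.2, -0.1, -0.3]
grip_width: 0.0006
grasp_force: 0.0
time_s: 2.72
tool_pos: [0.5595, -0.0817, 0.1438]
tool_rot: [180.0, -0.1, 18.2]
force: [0.1, -0.0, 0.7]
grip_width: 0.0005
grasp_force: 0.0
[ 0.56005744 -0.0821511   0.14438052]
```

View pics/c2.png

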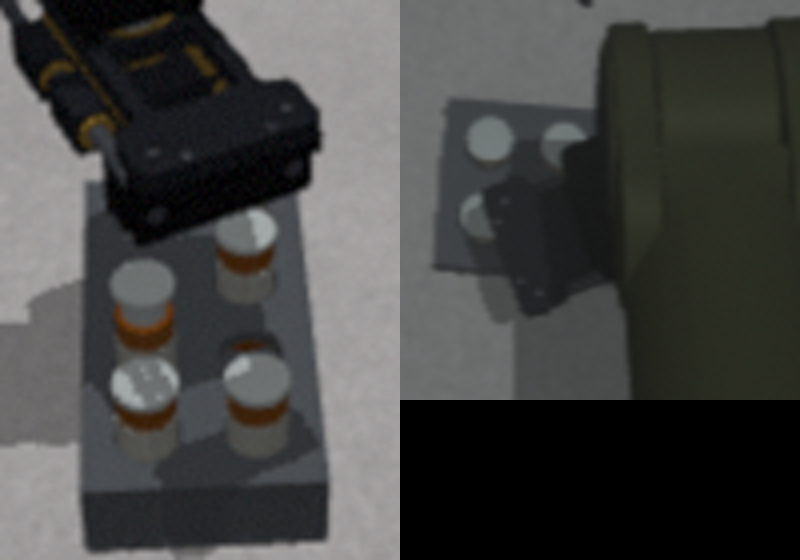

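The picture shows the gripper block at about (210,160) in the crop, above and beyond the proud stopper at (143,285). I can't see any fingertips, so I'll project the TCP to check.

Run:
```python
from cell import env
from h import *
o=env.get_obs();p=o["tool_pos"];print(p,o["tool_rot"],o["qpos"])
for n in("side","top"):
    c=env.read_camera(n)
    P=np.array([p,p+[0,0,.07],p+[0,0,.15],[.56,-.077,.0975]])
    u=cv2.projectPoints(P,c["rvec"],c["tvec"],c["K"],None)[0][:,0];print(n,u.round(1).tolist())
    if n=="side":
        o2=c["frame"][60:340,180:460,::-1].copy();o2=cv2.resize(o2,(560,560),interpolation=2)
        for q in u: cv2.circle(o2,tuple(int(round(a)) for a in (q-[180,60])*2),3,(0,0,255),1)
        cv2.imwrite("pics/c3.png",o2)
        d=c["z_map"];print(d[205:250:5,280:330:6].round(3))
```

```text
[ 0.56005744 -0.0821511   0.14438052] [ 1.79905258e+02 -1.39074532e-01  1.81641566e+01] [ 33.81901878  13.61072517 -32.06401184 100.29125378   7.77886988
  68.13207954 -72.24348559]
side [[285.6, 248.2], [284.0, 217.1], [281.8, 176.2], [286.3, 265.0]]
[[0.678 0.678 0.684 0.691 0.679 1.099 1.101 1.1   1.095]
 [0.67  0.687 0.701 0.698 0.684 0.671 1.089 1.086 1.086]
 [0.659 0.693 0.692 0.689 0.698 0.668 0.661 0.662 1.074]
 [0.662 0.653 0.689 0.696 0.651 0.65  0.651 0.653 0.654]
 [0.686 0.642 0.643 0.643 0.645 0.644 0.644 0.644 0.644]
 [0.675 0.636 0.636 0.636 0.637 0.636 0.638 0.644 0.651]
 [0.666 0.627 0.626 0.628 0.631 0.639 0.648 0.655 0.668]
 [0.753 0.628 0.628 0.633 0.642 0.647 0.663 0.671 0.677]
 [0.761 0.635 0.635 0.651 0.657 0.663 0.671 0.924 0.991]]
top [[361.6, 268.8], [363.8, 265.4], [366.7, 260.9], [358.2, 270.9]]
```

View pics/c3.png

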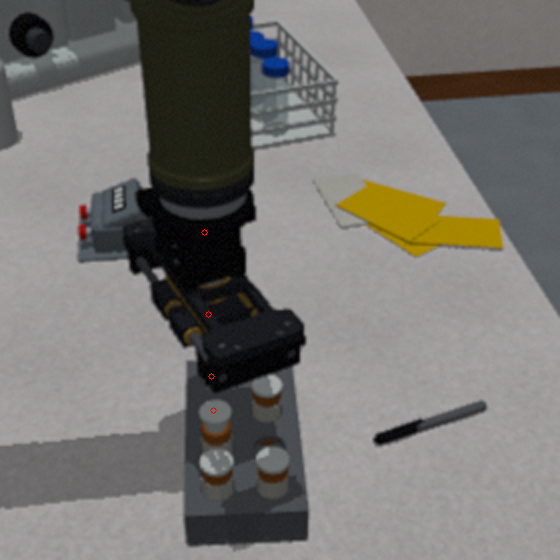

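The bar is the gripper body's near end. Its depth is 0.63 m against 0.77 m for the TCP, so it only hides the tips, and the TCP is over the stopper. Next I correct y by 5.5 mm and go down to just above the stopper.

```bash
python3 -m creep '{"translation":[[0.02,-0.065,0],[0,0,0.15],[0,0,0.15],[0,0,0.1],[0,0,0]],"turn":[[0,0,0],[0,0,0],[0,0,0],[0,0,0],[0,0,0]],"grip":[0,0,0,0,0]}'
python3 -m creep '{"translation":[[0,0,0],[0,0,0]],"turn":[[0,0,0],[0,0,0]],"grip":[0,0]}'
```

```text
time_s: 3.55
tool_pos: [0.5581, -0.0769, 0.1093]
tool_rot: [-179.9, 0.1, 18.1]
force: [-0.8, 0.3, 0.8]
grip_width: 0.0005
grasp_force: 0.0
time_s: 3.8
tool_pos: [0.5593, -0.077, 0.111]
tool_rot: [180.0, -0.0, 18.2]
force: [0.4, -0.0, -0.1]
grip_width: 0.0004
grasp_force: 0.0
```

```bash
python3 -m creep '{"translation":[[0,0,0.025],[0,0,0.025],[0,0,0.025],[0,0,0.025],[0,0,0.025]],"turn":[[0,0,0],[0,0,0],[0,0,0],[0,0,0],[0,0,0]],"grip":[0,0,0,0,0]}'
python3 -m creep '{"translation":[[0,0,0.015],[0,0,0.015],[0,0,0.015],[0,0,0.015],[0,0,0]],"turn":[[0,0,0],[0,0,0],[0,0,0],[0,0,0],[0,0,0]],"grip":[0,0,0,0,0]}'
```

```text
time_s: 4.42
tool_pos: [0.5589, -0.0769, 0.1003]
tool_rot: [180.0, 0.0, 18.2]
force: [-0.9, 0.1, 0.2]
grip_width: 0.0006
grasp_force: 0.0
time_s: 5.05
tool_pos: [0.5594, -0.0769, 0.0964]
tool_rot: [180.0, -0.0, 18.2]
force: [-1.0, -0.2, 4.8]
grip_width: 0.0006
grasp_force: 2.5
```

Contact is made at about 5 N and z is near 0.0965. I'll keep pressing slowly.

```bash
python3 -m creep '{"translation":[[0,0,0.02],[0,0,0.02],[0,0,0.02],[0,0,0.02],[0,0,0]],"turn":[[0,0,0],[0,0,0],[0,0,0],[0,0,0],[0,0,0]],"grip":[0,0,0,0,0]}'
python3 -m creep '{"translation":[[0,0,0.015],[0,0,0.015],[0,0,0.015],[0,0,0],[0,0,0]],"turn":[[0,0,0],[0,0,0],[0,0,0],[0,0,0],[0,0,0]],"grip":[0,0,0,0,0]}'
```

```text
time_s: 5.68
tool_pos: [0.5592, -0.0769, 0.0897]
tool_rot: [180.0, -0.0, 18.2]
force: [-0.9, -0.8, 4.6]
grip_width: 0.0004
grasp_force: 2.3
time_s: 6.3
tool_pos: [0.5591, -0.0769, 0.0859]
tool_rot: [180.0, -0.0, 18.2]
force: [-0.3, 0.3, 4.9]
grip_width: 0.0008
grasp_force: 2.4
```

```bash
python3 -m creep '{"translation":[[0,0,0.01],[0,0,0.01],[0,0,0.01],[0,0,0]],"turn":[[0,0,0],[0,0,0],[0,0,0],[0,0,0]],"grip":[0,0,0,0]}'
python3 -m creep '{"translation":[[0,0,0.01],[0,0,0]],"turn":[[0,0,0],[0,0,0]],"grip":[0,0]}'
```

```text
time_s: 6.8
tool_pos: [0.5591, -0.0769, 0.0835]
tool_rot: [180.0, -0.0, 18.2]
force: [-1.4, -0.5, 4.8]
grip_width: 0.0005
grasp_force: 2.4
time_s: 7.05
tool_pos: [0.5594, -0.077, 0.0834]
tool_rot: [180.0, -0.0, 18.2]
force: [-2.2, -0.4, 9.4]
grip_width: 0.0002
grasp_force: 4.4
```

```bash
python3 -m creep '{"translation":[[0,0,0.008],[0,0,0]],"turn":[[0,0,0],[0,0,0]],"grip":[0,0]}'
```

```text
time_s: 7.3
tool_pos: [0.5598, -0.077, 0.0834]
tool_rot: [179.9, -0.1, 18.1]
force: [-2.4, -1.0, 11.3]
grip_width: 0.0004
grasp_force: 5.9
```

The force is rising with no further travel, so the stopper is at its hard stop. I'll withdraw straight up, then back toward the robot's right, clear of the view.

```bash
python3 -m creep '{"translation":[[0,0,-0.03],[0,0,-0.1],[0,0,-0.3],[0,0,-0.4],[0,0,-0.4]],"turn":[[0,0,0],[0,0,0],[0,0,0],[0,0,0],[0,0,0]],"grip":[0,0,0,0,0]}'
python3 -m creep '{"translation":[[0,0,-0.4],[-0.3,0.24,-0.2],[-0.42,0.33,0],[-0.42,0.33,0],[-0.42,0.33,0]],"turn":[[0,0,0],[0,0,0],[0,0,0],[0,0,0],[0,0,0]],"grip":[0,0,0,0,0]}'
python3 -m creep '{"translation":[[-0.42,0.33,0],[-0.42,0.33,0],[-0.42,0.33,0],[-0.42,0.33,0],[-0.42,0.33,0]],"turn":[[0,0,0],[0,0,0],[0,0,0],[0,0,0],[0,0,0]],"grip":[0,0,0,0,0]}'
python3 -m creep '{"translation":[[-0.4,0.33,0],[-0.42,0.33,0],[-0.2,0.15,0],[0,0,0],[0,0,0]],"turn":[[0,0,0],[0,0,0],[0,0,0],[0,0,0],[0,0,0]],"grip":[0,0,0,0,0]}'
python3 - <<'E'
from cell import env
from h import *
S=np.load("side0.npz");T=np.load("top0.npz");c=env.read_camera("side");t=env.read_camera("top")
for q in blobs(c,(274,228,332,312),125): print(np.round(q[:2],1),onz(c,*q[:2],.083).round(4))
for q in blobs(t,(309,238,390,290),92): print(np.round(q[:2],1),onz(t,*q[:2],.083).round(4))
o=np.zeros((560,800,3),np.uint8)
o[:,:400]=cv2.resize(S["frame"][195:335,252:352,::-1],(400,560),interpolation=2)
o[:,400:]=cv2.resize(c["frame"][195:335,252:352,::-1],(400,560),interpolation=2)
cv2.imwrite("pics/c4.png",o)
E
```

```text
time_s: 7.92
tool_pos: [0.5585, -0.0768, 0.1809]
tool_rot: [-180.0, 0.0, 18.2]
force: [0.5, 0.3, -0.3]
grip_width: 0.0004
grasp_force: 0.0
time_s: 8.55
tool_pos: [0.47, -0.2103, 0.2282]
tool_rot: [-180.0, 0.0, 18.2]
force: [0.8, -0.0, -0.4]
grip_width: 0.0005
grasp_force: 0.0
time_s: 9.18
tool_pos: [0.3515, -0.3879, 0.2282]
tool_rot: [-180.0, 0.0, 18.2]
force: [0.1, -0.3, 0.1]
grip_width: 0.0003
grasp_force: 0.0
time_s: 9.8
tool_pos: [0.2969, -0.4724, 0.2283]
tool_rot: [-180.0, -0.1, 18.3]
force: [1.0, -0.4, 0.6]
grip_width: 0.0004
grasp_force: 0.0
[313.2 251.8] [ 0.6168 -0.0354  0.083 ]
[287.5 270.7] [ 0.5616 -0.0777  0.083 ]
[287.8 290.2] [ 0.5565 -0.1253  0.083 ]
[316. 289.] [ 0.6062 -0.1306  0.083 ]
[356.9 240.3] [ 0.6408 -0.0774  0.083 ]
[322.  249.4] [0.6193 0.0131 0.083 ]
[340.5 250.8] [ 0.6144 -0.0345  0.083 ]
[377.7 253.8] [ 0.6043 -0.1296  0.083 ]
[345.4 285. ] [ 0.5265 -0.0442  0.083 ]
[320.4 268.5] [0.57   0.0182 0.083 ]
[357.8 271.6] [ 0.5599 -0.0768  0.083 ]
[376.6 273.1] [ 0.5547 -0.1246  0.083 ]
```

View pics/c4.png

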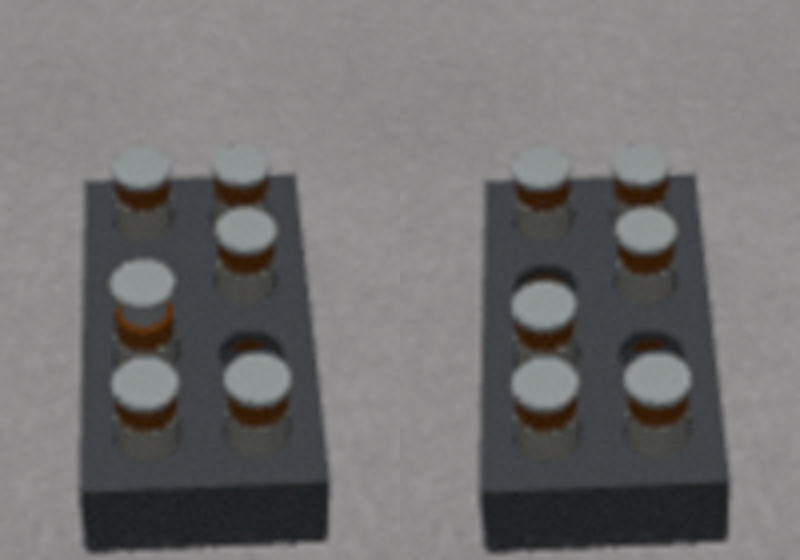

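In the after picture (right half) the stopper at (543,305) sits flange on glass like the others. The rack and the other vials have not moved.

```bash
python3 -c "from cell import env; print(env.sign_off())"
```

```text
the job is handed in; nothing more can be done
None
```

The proud stopper is pressed fully home with at most about 11 N measured at the wrist, the arm is clear, the rack and other vials are unmoved in the camera views, and the job was handed in at about 10 s.

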